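Draw the sprung travel gauge out to its mark and hold it for the reading

TASK

The travel gauge on its bench stand is to be read at its length mark: take the sleeve at the free end of its sprung rod, pull the rod straight out of the barrel until the round disc on the rod stands exactly between the two upright mark blades, and finish while still holding it there against the spring. The sleeve is thin-walled: grip it gently, with no more than about 20 N. Leave the things lying around where they are.

Things in the scene. Friction and masses are not known exactly. Their poses are not given: they have to be found in the camera images.
- gauge: Travel gauge on a fixed bench stand: aluminium base plate 275 x 70 x 12 mm lying on the worktop, two dark clamp blocks (top 100 mm above the worktop) that carry a level steel barrel of 28 mm diameter. It cannot move. Origin: on the worktop, straight under the barrel's mouth. Its x axis runs level along the barrel away from the mouth; the rod comes out and is pulled along -x. z up.
- rod (a joint): How far the sprung rod (10 mm diameter) has been drawn out of the barrel, in m: 0 = fully in (where it starts), 0.10 = end stop. An inner spring pulls it back in: about 3 N at 0, growing by 50 N per m (about 7 N at 0.075). It springs back when let go.
- grip (a point): Middle of the grip at the rod's free end: a white plastic sleeve 17 mm in diameter and 36 mm long along the rod, between two flanges 25 mm in diameter. On the rod's axis, 80 mm above the worktop, 160 mm from the barrel's mouth when the rod is in; moves with the rod. The last 55 mm of the rod's end stand free of the base plate.
- disc (a point): Centre of the index disc on the rod, 26 mm in diameter and 4 mm thick, square to the rod, 25 mm from the barrel's mouth when the rod is in and 135 mm behind the middle of the grip; moves with the rod.
- mark (a point): The length mark: point on the rod's axis midway between two upright steel blades (each 4 mm thick along the rod, 12 mm wide, top 100 mm above the worktop, inner edges 36 mm apart) on a dark saddle fixed on the base plate. The disc passes freely between them. It stands 35 to 75 mm beyond the disc's start, its x axis along the gauge's x axis. It cannot be moved.
- weight_big: bystander: slotted steel weight, 63 mm wide, 36 mm high, standing beside the gauge; origin under its centre
- weight_small: bystander: slotted steel weight, 46 mm wide, 28 mm high, beside the gauge; origin under its centre
- die_block: bystander: wooden block with two small dies, 32 x 60 x 26 mm, beside the gauge; origin under its centre
- caliper: bystander: vernier caliper lying flat, 70 x 212 x 11 mm, front left; origin under its centre
- spanner: bystander: open-end spanner lying flat, 29 x 182 x 8 mm, front right; origin under its centre
- petri: bystander: small dish of granules, 44 mm wide, 9 mm high, left; origin under its centre
- tape: bystander: roll of masking tape lying flat, 82 mm wide, 24 mm high, right; origin under its centre

How it is judged:
By the outcome, as a careful person would: the job done as asked, in the order asked, and still so for the second after the job is handed in, while the arm keeps its last pose, push and grip.
It also fails if it takes over 32 s, if anything falls off the work surface, if the arm or the gripper's body presses on something with over 40 N, if the wrist force passes 120 N, or if a joint passes its speed limit or range.

ROBOT

A 7-joint arm with a two-finger parallel gripper is mounted at the origin on a cart in front of the work surface, level with it; the furniture and walls round the work are solid. World frame = base frame: x ahead of the robot, y to its left, z up, the work surface at z = 0. Lengths are in m, angles in rad, forces in N, time in s.
With the tool pointing down it reaches from about 0.425 to 0.925 m from the base axis. Payload 6.8 kg.
Tool frame: the origin (TCP) lies at the very end of the fingers, on their centre line; the grasp point (between the pads) lies 19 mm behind it; z points along the fingers, y is the direction in which the jaws open and shut (so a half turn about z gives the same grasp; the last joint's range is limited). The gripper opens to 85 mm and grips with 20 to 120 N. Pads are 22 mm wide; open, the fingers measure 114 mm over their backs; the gripper's body (76 mm by 85 mm) begins 54 mm behind the grasp point. The pads swing forward as they close: fully open they stand 13 mm farther back than shut.
Start: joints at [-1.301, 0.477, 0.022, 1.555, -0.011, 1.109, -0.083], TCP at [0.249, 0.627, 0.231] pointing down, gripper open.
Joint ranges: [-2.96, 2.96], [-0.34, 2.1], [-1.41, 1.46], [0.24, 2.44], [-1.37, 4.51], [0.17, 1.92], [-2.96, 2.96]. Speed limits (rad/s): [2.39, 2.39, 3.14, 3.14, 3.14, 3.14, 3.14].

INTERFACE

Orientations are given as a unit quaternion [w, x, y, z].
In Python, from station import bot gives the robot as it stands.
- The arm moves only by the tool move_arm, never from a script. Its argument "commands" is text: rows parted by semicolons, each of 7 numbers parted by spaces: the opening, from 0 (shut) to 1 (fully open), then the shift along the tool's x, y, z in cm, then the turn, a rotation vector about the tool's x, y, z in degrees. In form: gripper tx ty tz rx ry rz; .... A call has 1 to 12 rows; each row shifts and turns the commanded pose from where the row before left it, along the tool's axes as they then stand; what a row does not reach is not made up. A row lasts 1/12 s, in which the tool goes at most 41.7 mm and 7.16 degrees, less where a joint would pass 70% of its speed; a pose out of reach is approached as far as the arm can. A call with a gripper value outside its range is refused whole. The fingers move at their own pace and stop on an object; "force" is the grip in N (left out, the last holds). Time passes only in rows, so rows that do not move let the fingers close. It gives the time, the measured TCP pose, the force and the opening at its end, in the units of the state.
- bot.get_obs(): the state, without advancing time (a new reading comes with each control period).
- bot.read_camera(name): name is "scene" or "top" or "wrist"; returns a dict with "img" (420x560x3 uint8, red, green, blue), "K" (3x3 intrinsics, pixels), "distortion" ([k1, k2, p1, p2, k3] as OpenCV has them; the pictures are not rectified), "rvec" (rotation vector, rad) and "tvec" (3), from world to camera coordinates, as OpenCV has them; the wrist camera has in their place "hand_eye" (4x4, takes a point from camera to tool coordinates, whose origin is the TCP and whose axes are the flange's). Camera axes: x right, y down, z forward; pixel columns grow to the right and rows downward; lengths in m; the calibration is good to about 2 mm. A picture is of the moment at which its call begins: read the wrist's pose just before it. There is no depth.
- bot.hand_in(): hands the job in, once; it reports no verdict.
The state is a dict: "t": time; "q": joint angles; "joint_vel": joint speeds; "joint_torque": joint torques, N m; "eef_pos": TCP position; "tool_rot": TCP orientation; "contact_force": force on the tool from outside, world axes, zero at the start; "torque": the same for the moment, N m; "gripper_width": opening from 0.0 (shut) to 1.0 (fully open).
Only numpy, scipy, OpenCV 4.12 (cv2) and the standard library are available. Lean on these libraries where they do the work, as an engineer would, in place of code of your own. Each camera call takes 0.05 s, during which the arm holds its last target. There are 200 camera calls.

## Working session

There is one attempt and no reset: what is moved stays moved. The work goes in short steps, Python scripts to look and compute and a tool call to move; the robot and the scene stay as the last step left them, time stands still between calls to the robot, and variables do not carry over. Pictures are saved under pics/ and viewed, about 8 in all and at most 12, crops included, and the job is handed in when it is done.

Besides the shell and the picture viewer there is one more tool, called as a command line: name --argument value ..., lists and objects as JSON in quotes. move_arm: Moves the arm, as the interface text tells. Its arguments: {"type":"object","properties":{"commands":{"type":"string"},"force":{"type":"number"}},"required":["commands"]}

```bash
mkdir -p pics; ls; python3 - <<'E'
from station import bot
import cv2,numpy as np,pickle
d={}
for n in ("scene","top"):
    c=bot.read_camera(n); d[n]=c; cv2.imwrite(f"pics/{n}0.png",c["img"][:,:,::-1]); print(n,c["K"],c["distortion"],c["rvec"],c["tvec"])
pickle.dump(d,open("c0.pkl","wb"))
o=bot.get_obs();print(o)
E
```

```text
pics
scene [[381.54255455   0.         281.72236507]
 [  0.         381.54255455 211.45599514]
 [  0.           0.           1.        ]] [-0.05944218  0.          0.          0.          0.        ] [ 1.3010291  -2.05502381  1.06189947] [0.26655981 0.37067876 0.80392078]
top [[526.99786851   0.         280.6307781 ]
 [  0.         526.99786851 203.22069037]
 [  0.           0.           1.        ]] [0.03667239 0.         0.         0.         0.        ] [ 2.17371211 -2.16549982  0.08770469] [0.00396328 0.5885427  1.31110487]
{'t': 0.1, 'q': array([-1.30111231,  0.4776865 ,  0.02236901,  1.55631105, -0.01151101,
        1.10929662, -0.08310101]), 'joint_vel': array([-8.71035631e-04, -1.20853581e-03, -9.37599406e-05, -2.38054912e-03,
        2.01471807e-03, -1.24222355e-03, -1.18967412e-03]), 'joint_torque': array([ 5.29846424e-03, -5.97755384e+01,  1.61427431e+00, -2.81951988e+01,
        1.29506900e-02,  5.11998383e-03, -1.58790118e-05]), 'eef_pos': array([0.24881404, 0.62692011, 0.23046173]), 'tool_rot': array([-9.08743211e-05,  1.87775030e-01,  9.82211749e-01, -7.81258893e-04]), 'contact_force': array([-0.50533413, -0.50881385,  0.9932647 ]), 'torque': array([-0.01898841, -0.04076153,  0.07091947]), 'gripper_width': 1.0012309847818657}
```

View pics/scene0.png

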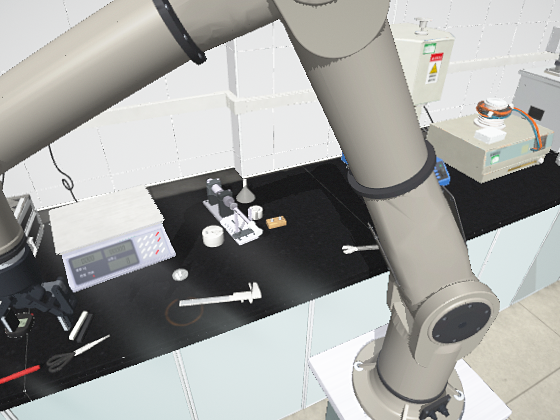

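View pics/top0.png

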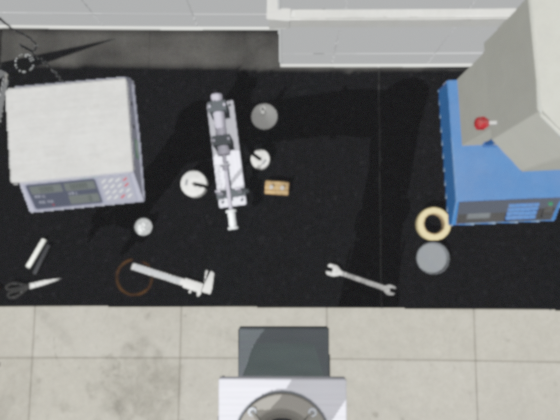

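The scene view shows the gauge with its clamps, barrel and white grip around (240,215). In the top view the barrel runs from (218,97) to (224,150) and the grip is at about (232,220), facing the robot. I'll enlarge both.

```bash
python3 - <<'E'
import cv2,numpy as np,pickle
d=pickle.load(open("c0.pkl","rb"))
a=cv2.resize(d["top"]["img"][85:240,190:290,::-1],None,fx=3.8,fy=3.8,interpolation=cv2.INTER_CUBIC)
b=cv2.resize(d["scene"]["img"][170:255,195:275,::-1],None,fx=5,fy=5,interpolation=cv2.INTER_CUBIC)
h=max(a.shape[0],b.shape[0]);p=lambda i:cv2.copyMakeBorder(i,0,h-i.shape[0],0,0,0)
cv2.imwrite("pics/crop.png",np.hstack([p(a),p(b)]))
E
```

```text
(no output)
```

View pics/crop.png

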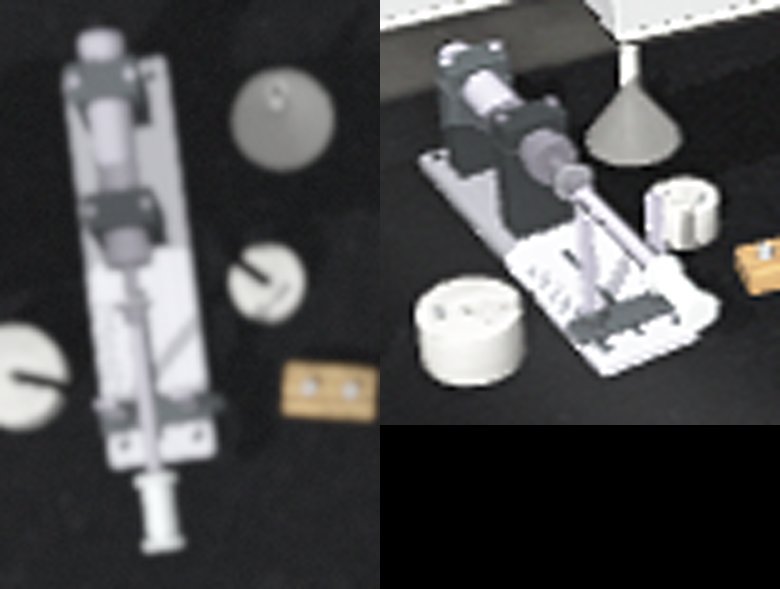

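Left crop (top view): grip centre at about (158,513) and disc at about (136,304). The blades stand on the saddle at about (107,405) and (200,403). Now I'll cast rays.

```bash
cat > h.py <<'E'
import cv2,numpy as np,pickle
from scipy.spatial.transform import Rotation as R
def cam_pose(c,o=None):
    """returns centre and cam->world rotation"""
    if "hand_eye" in c:
        w,x,y,z=o["tool_rot"]; T=np.eye(4); T[:3,:3]=R.from_quat([x,y,z,w]).as_matrix(); T[:3,3]=o["eef_pos"]
        T=T@np.array(c["hand_eye"]); return T[:3,3],T[:3,:3]
    r=cv2.Rodrigues(np.array(c["rvec"]))[0]; return -r.T@np.array(c["tvec"]).ravel(),r.T
def ray(c,px,o=None):
    C,r=cam_pose(c,o)
    n=cv2.undistortPoints(np.array(px,float).reshape(-1,1,2),c["K"],np.array(c["distortion"])).reshape(-1,2)
    return C,np.c_[n,np.ones(len(n))]@r.T
def plane(c,px,z,o=None):
    C,v=ray(c,px,o); return C+v*((z-C[2])/v[:,2])[:,None]
def tri(C1,v1,C2,v2):
    A=np.c_[v1,-v2]; s=np.linalg.lstsq(A,C2-C1,rcond=None)[0]
    p,q=C1+s[0]*v1,C2+s[1]*v2; return (p+q)/2,np.linalg.norm(p-q)
def proj(c,P,o=None):
    C,r=cam_pose(c,o); return cv2.projectPoints((np.atleast_2d(P)-C)@r,np.zeros(3),np.zeros(3),c["K"],np.array(c["distortion"]))[0].reshape(-1,2)
E
python3 - <<'E'
from h import *
d=pickle.load(open("c0.pkl","rb"));np.set_printoptions(precision=4,suppress=True)
t=np.array([[158.5,513],[136,304],[128,262],[101,40]])/3.8+[190,85]
print(plane(d["top"],t,.08)); b=np.array([[107,403],[200,403]])/3.8+[190,85];print(plane(d["top"],b,.1))
p=plane(d["top"],t,.08); print(np.linalg.norm(p[0]-p[1]),proj(d["scene"],p),cam_pose(d["top"])[0],cam_pose(d["scene"])[0])
w=np.array([[18,377],[267,283],[330,392]])/3.8+[190,85];print(plane(d["top"],w,.03))
from station import bot
c=bot.read_camera("wrist");print(c["K"],c["hand_eye"]);cv2.imwrite("pics/w0.png",c["img"][:,:,::-1])
E
```

```text
[[0.5423 0.1244 0.08  ]
 [0.6775 0.1407 0.08  ]
 [0.7049 0.1462 0.08  ]
 [0.8516 0.1658 0.08  ]]
[[0.6107 0.1559 0.1   ]
 [0.6109 0.097  0.1   ]]
0.13614068471657145 [[254.6488 228.6884]
 [233.6751 206.0316]
 [229.1495 202.0211]
 [209.9435 181.8636]] [ 0.4665 -0.0081  1.3593] [-0.2783  0.4339  0.7675]
[[0.6361 0.2248 0.03  ]
 [0.7002 0.0586 0.03  ]
 [0.6266 0.0159 0.03  ]]
[[316.6546   0.     278.7265]
 [  0.     316.6546 205.9913]
 [  0.       0.       1.    ]] [[ 0.0002 -0.9444 -0.3287  0.0833]
 [ 1.      0.0001  0.0003 -0.0008]
 [-0.0002 -0.3287  0.9444 -0.1435]
 [ 0.      0.      0.      1.    ]]
```

move_arm --commands "1 0 0 0 0 0 -5.8;1 0 0 0 0 0 -5.8;1 0 0 0 0 0 -5.8;1 0 0 0 0 0 -5.8;1 0 0 0 0 0 -5.7;1 -1.1 -3 0 0 0 0;1 -1.1 -3 0 0 0 0;1 -1.1 -3 0 0 0 0;1 -1.1 -3 0 0 0 0;1 -1.1 -3 0 0 0 0;1 -1.1 -3 0 0 0 0;1 -1.1 -3 0 0 0 0" --force 20

```text
t: 1.15
eef_pos: [0.3523, 0.4271, 0.2311]
tool_rot: [-0.0, -0.063, 0.998, -0.0]
contact_force: [0.4, -0.2, 1.2]
gripper_width: 1.0
```

move_arm --commands "1 -1.1 -3 0 0 0 0;1 -1.1 -3 0 0 0 0;1 -1.1 -3 0 0 0 0;1 -1.1 -3 0 0 0 0;1 -1.1 -3 0 0 0 0;1 -1.1 -3 0 0 0 0;1 -1.1 -3 0 0 0 0;1 -1.1 -3 0 0 0 0;1 -1.1 -3 0 0 0 0;1 -0.5 -1 0 0 0 0;1 0 0 0 0 0 0;1 0 0 0 0 0 0"

```text
t: 2.15
eef_pos: [0.4903, 0.1642, 0.2311]
tool_rot: [-0.0, -0.063, 0.998, 0.0]
contact_force: [-0.4, 0.6, 0.2]
gripper_width: 1.0
```

```bash
python3 - <<'E'
from h import *
from station import bot
o=bot.get_obs();c=bot.read_camera("wrist");pickle.dump((c,o),open("w1.pkl","wb"));cv2.imwrite("pics/w1.png",c["img"][:,:,::-1])
print(o["t"],o["eef_pos"],o["tool_rot"],o["q"])
E
```

```text
2.15 [0.49030056 0.16418305 0.23113634] [-2.24338105e-04 -6.26293242e-02  9.98036824e-01  1.21801120e-04] [-0.55461389  0.21618873  0.12903651  1.93665481 -0.03346302  0.99108024
  1.28593263]
```

View pics/w1.png

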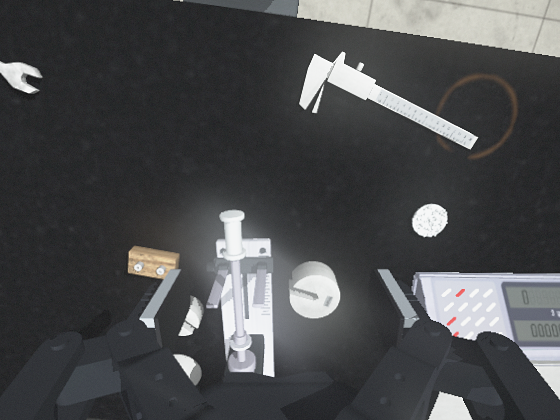

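The wrist view shows the grip centred at about (232,233) with its end flange at (232,215). The disc is at about (240,341), and the blades rise to about (217,290) and (263,285). I'll move sideways and lower for a second view.

move_arm --commands "1 0 -1.5 2 0 0 0;1 0 -1.5 2 0 0 0;1 0 -1.5 2 0 0 0;1 0 0 0 0 0 0;1 0 0 0 0 0 0;1 0 0 0 0 0 0"

```text
t: 2.7
eef_pos: [0.4962, 0.1217, 0.1721]
tool_rot: [0.0, -0.064, 0.998, 0.001]
contact_force: [-0.3, 0.4, -0.3]
gripper_width: 0.998
```

```bash
python3 - <<'E'
from h import *
from station import bot
o=bot.get_obs();c=bot.read_camera("wrist");pickle.dump((c,o),open("w2.pkl","wb"))
print(o["t"],o["eef_pos"],o["tool_rot"])
c1,o1=pickle.load(open("w1.pkl","rb"))
P=np.array([[.58,.12,.05]]); 
a=c1["img"][200:380,180:300,::-1]
p=proj(c,[[.60,.127,.08]],o)[0].astype(int);print(p)
x0=max(p[0]-90,0);y0=170;b=c["img"][y0:420,x0:x0+180,::-1];print(x0,y0)
a=cv2.resize(a,None,fx=3,fy=3,interpolation=cv2.INTER_CUBIC);b=cv2.resize(b,None,fx=2.3,fy=2.3,interpolation=cv2.INTER_CUBIC)
b=cv2.copyMakeBorder(b,0,max(0,600-b.shape[0]),0,0,0)[:600]; a=cv2.copyMakeBorder(a,0,600-a.shape[0],0,0,0)
cv2.imwrite("pics/crop2.png",np.hstack([a,b])[:, :800])
E
```

```text
2.7 [0.49623942 0.12173841 0.17211982] [ 4.24110301e-04 -6.44126121e-02  9.97923099e-01  5.69611938e-04]
[271 316]
181 170
```

View pics/crop2.png

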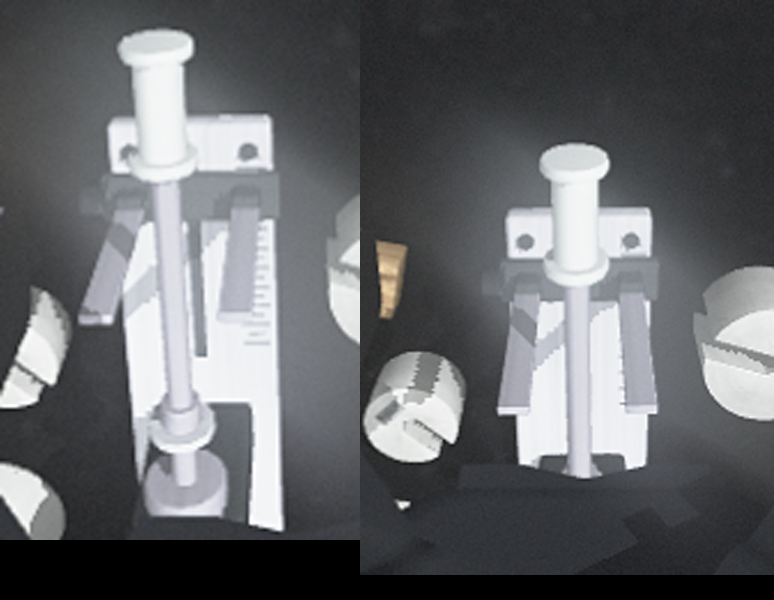

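Crop pixels: the blade tops are at (96,319) and (236,317) in the left view, and (513,409) and (640,408) in the right. The end flange centre is at (157,48) left and (575,163) right.

```bash
python3 - <<'E'
from h import *
np.set_printoptions(precision=4,suppress=True)
c1,o1=pickle.load(open("w1.pkl","rb"));c2,o2=pickle.load(open("w2.pkl","rb"));top=pickle.load(open("c0.pkl","rb"))["top"]
A=np.array([[96,319],[236,317],[157,48],[163,160]])/3+[180,200]
B=(np.array([[513,409],[640,408],[575,163],[577,266]])-[360,0])/2.3+[181,170]
C1,V1=ray(c1,A,o1);C2,V2=ray(c2,B,o2)
for n,i in zip(["bladeL","bladeR","endflange","rearflange"],range(4)): print(n,*tri(C1,V1[i],C2,V2[i]))
b1=plane(c1,A[:2],.1,o1);b2=plane(c2,B[:2],.1,o2);print("z=.1",b1,b2,b1.mean(0),b2.mean(0))
print("axis pts z=.08",plane(c1,A[2:],.08,o1),plane(c2,B[2:],.08,o2))
D=np.array([[182,425],[186,480]])/3+[180,200];print("disc",plane(c1,D,.08,o1))
E
```

```text
bladeL [0.6215 0.1092 0.0975] 0.0002898316035133874
bladeR [0.6163 0.1573 0.0956] 0.00041901408809654725
endflange [0.5251 0.1206 0.0802] 9.617660838607494e-05
rearflange [0.5633 0.1263 0.086 ] 0.0002552152558872159
z=.1 [[0.6198 0.1095 0.1   ]
 [0.6128 0.1574 0.1   ]] [[0.619  0.1093 0.1   ]
 [0.6125 0.1563 0.1   ]] [0.6163 0.1334 0.1   ] [0.6157 0.1328 0.1   ]
axis pts z=.08 [[0.5252 0.1206 0.08  ]
 [0.5664 0.1259 0.08  ]] [[0.5251 0.1207 0.08  ]
 [0.5674 0.1267 0.08  ]]
disc [[0.6801 0.1422 0.08  ]
 [0.7072 0.146  0.08  ]]
```

move_arm --commands "0.6 -2.5 -0.2 0 0 0 -0.3;0.6 -2.5 -0.3 0 0 0 0;0.6 0 0 2 0 0 0;0.6 0 0 2 0 0 0;0.6 0 0 2 0 0 0;0.6 0 0 1.5 0 0 0;0.6 0 0 0 0 0 0;0.6 0 0 0 0 0 0;0.6 0 0 0 0 0 0"

```text
t: 3.5
eef_pos: [0.5473, 0.1222, 0.0978]
tool_rot: [0.001, -0.066, 0.998, 0.0]
contact_force: [-0.1, 0.2, 0.3]
gripper_width: 0.601
```

```bash
python3 - <<'E'
from h import *
from station import bot
o=bot.get_obs();c=bot.read_camera("wrist");pickle.dump((c,o),open("w3.pkl","wb"));cv2.imwrite("pics/w3.png",c["img"][:,:,::-1])
print(o["t"],o["eef_pos"],o["tool_rot"],o["contact_force"],o["gripper_width"])
E
```

```text
3.5 [0.54733218 0.12216055 0.09783598] [ 1.16240349e-03 -6.63577906e-02  9.97795095e-01  4.90158897e-04] [-0.09188266  0.24735509  0.34949156] 0.6011763836640268
```

View pics/w3.png

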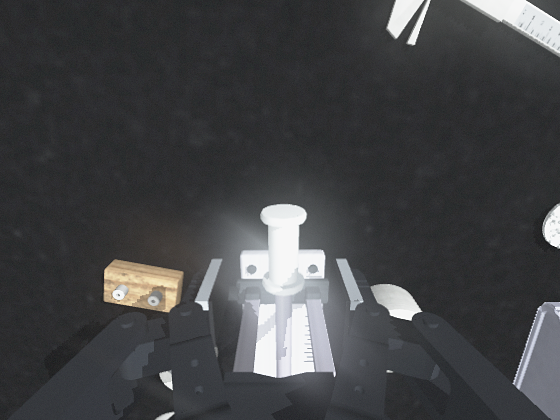

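The sleeve at (284,245) lies centred between the pads, whose inner edges are at about 218 and 345. Now I lower and close gently.

move_arm --commands "0.6 0 0.1 1.3 0 0 0;0.6 0 0 1.3 0 0 0;0.6 0 0 1.1 0 0 0;0.6 0 0 0 0 0 0;0.6 0 0 0 0 0 0;0.35 0 0 0 0 0 0;0.35 0 0 0 0 0 0;0.35 0 0 0 0 0 0" --force 20

```text
t: 4.22
eef_pos: [0.5467, 0.1221, 0.06]
tool_rot: [0.001, -0.066, 0.998, 0.0]
contact_force: [-0.3, 0.9, -0.1]
gripper_width: 0.351
```

move_arm --commands "0.1 0 0 0 0 0 0;0.1 0 0 0 0 0 0;0.1 0 0 0 0 0 0;0.1 0 0 0 0 0 0;0.1 0 0 0 0 0 0;0.1 0 0 0 0 0 0;0.1 0 0 0 0 0 0;0.1 0 0 0 0 0 0" --force 20

```text
t: 4.88
eef_pos: [0.5463, 0.1244, 0.06]
tool_rot: [0.0, -0.067, 0.998, 0.001]
contact_force: [-1.8, 5.3, 4.0]
gripper_width: 0.189
```

```bash
python3 - <<'E'
from h import *
from station import bot
o=bot.get_obs();c=bot.read_camera("wrist");pickle.dump((c,o),open("w4.pkl","wb"));cv2.imwrite("pics/w4.png",c["img"][150:,120:460][:,:,::-1])
print(o["t"],o["eef_pos"],o["tool_rot"],o["contact_force"],o["torque"],o["gripper_width"])
E
```

```text
4.8833 [0.5462804  0.12439482 0.06001154] [ 4.40977495e-04 -6.68065625e-02  9.97765091e-01  1.22931530e-03] [-1.83665688  5.25431725  4.04764276] [1.0610006  0.42334155 0.05064045] 0.18887952207525152
```

View pics/w4.png

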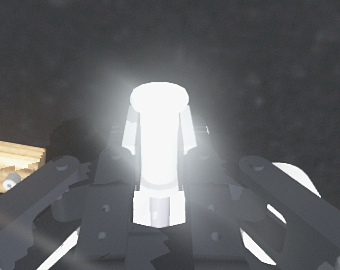

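It holds at an opening of 0.19 (16 mm), with a small side load. I'll relieve that and pull most of the way.

move_arm --commands "0.1 0 0.2 0 0 0 0;0.1 0.5 0 0 0 0 0;0.1 0.5 0 0 0 0 0;0.1 0.6 0 0 0 0 0;0.1 0.6 0 0 0 0 0;0.1 0.6 0 0 0 0 0;0.1 0.6 0 0 0 0 0;0.1 0.6 0 0 0 0 0;0.1 0.6 0 0 0 0 0;0.1 0.6 0 0 0 0 0;0.1 0 0 0 0 0 0;0.1 0 0 0 0 0 0"

```text
t: 5.93
eef_pos: [0.495, 0.1172, 0.06]
tool_rot: [0.001, -0.066, 0.998, 0.0]
contact_force: [5.0, 1.5, 3.6]
gripper_width: 0.19
```

```bash
python3 - <<'E'
from h import *
from station import bot
o=bot.get_obs();c=bot.read_camera("wrist")
ts=[bot.read_camera("top") for _ in range(4)]; s=bot.read_camera("scene");pickle.dump((c,o,ts,s),open("w5.pkl","wb"))
print(o["t"],o["eef_pos"],o["tool_rot"],o["contact_force"],o["torque"],o["gripper_width"])
t=np.mean([x["img"].astype(float) for x in ts],0).astype(np.uint8)
f=lambda i,k:cv2.resize(i[:,:,::-1],None,fx=k,fy=k,interpolation=cv2.INTER_CUBIC)
a=f(t[140:240,195:265],6)
b=f(c["img"][200:420,180:380],1.75);e=f(s["img"][165:255,195:275],2.5)
H=600;p=lambda i:cv2.copyMakeBorder(i,0,0,0,360-i.shape[1],0)
r=np.vstack([p(b),p(e)])[:H];r=cv2.copyMakeBorder(r,0,H-r.shape[0],0,0,0)
cv2.imwrite("pics/c5.png",np.hstack([a,r]))
E
```

```text
5.9333 [0.49498524 0.11720357 0.05996132] [ 1.23407980e-03 -6.57831198e-02  9.97833148e-01  2.58807206e-04] [4.98311074 1.4998419  3.62710236] [ 0.37668726 -1.03022499  0.08032542] 0.18984661678406142
```

View pics/c5.png

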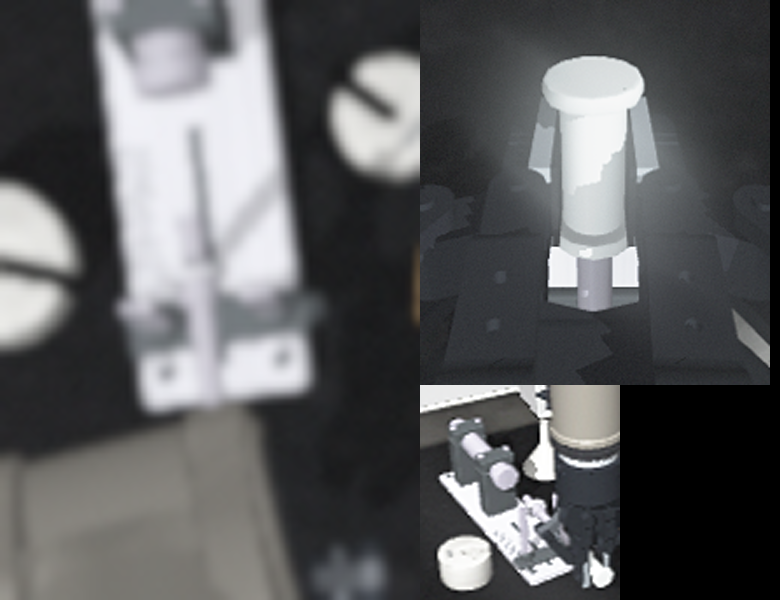

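The rod follows the hand: 52 mm drawn at about 5 N. The grip hasn't slipped in the wrist crop. I need a finer view of the disc against the blades, which sit at about (145,308) and (260,303) in the top crop.

```bash
python3 - <<'E'
from h import *
c,o,ts,s=pickle.load(open("w5.pkl","rb"))
t=np.mean([x["img"].astype(float) for x in ts],0)
a=t[168:205,205:255]; a=np.clip((a-110)*1.8,0,255).astype(np.uint8)
a=cv2.resize(a[:,:,::-1],None,fx=8,fy=8,interpolation=cv2.INTER_CUBIC)
b=cv2.resize(s["img"][195:245,215:265,::-1],None,fx=8,fy=8,interpolation=cv2.INTER_CUBIC)
a=cv2.copyMakeBorder(a,0,b.shape[0]-a.shape[0],0,0,0)
cv2.imwrite("pics/c6.png",np.hstack([a,b]))
E
```

```text
(no output)
```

View pics/c6.png

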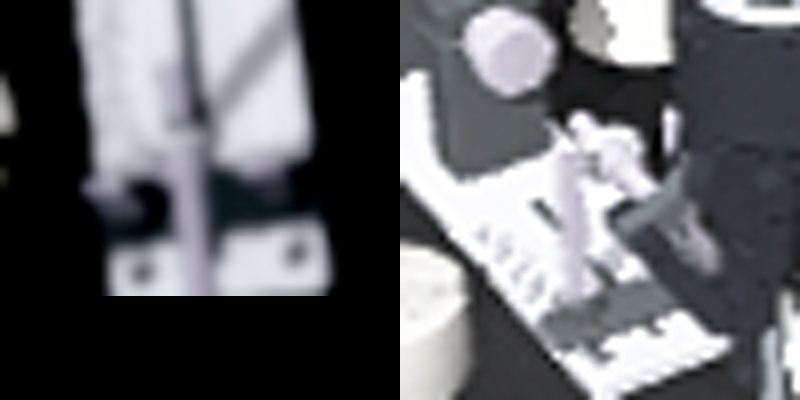

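```bash
python3 - <<'E'
from h import *
np.set_printoptions(precision=1,suppress=True)
d=pickle.load(open("c0.pkl","rb"));c,o,ts,s=pickle.load(open("w5.pkl","rb"));c1,o1=pickle.load(open("w1.pkl","rb"))
u=np.array([.991,.133,0]);m=np.array([.616,.1331,.08]);zz=np.array([0,0,1]);w=np.array([-.133,.991,0])
for name,cam,off in (("top",ts[0],(205,168)),("scene",s,(215,195))):
    P=[m+.024*w+.02*zz,m-.024*w+.02*zz,m]+[m+k*u+e for k in (.010,.014,.018) for e in (0*zz,.013*zz)]
    q=(proj(cam,P)-off)*8; q[:,0]+=400*(name=="scene"); print(name);print(q)
# initial view: disc outline candidates in w1 crop (x3, off 180,200): disc at axial dist k from mark
for k in (.062,.064,.066,.068):
    th=np.linspace(0,2*np.pi,60); f=m+(k-.002)*u+.013*(np.outer(np.cos(th),w)+np.outer(np.sin(th),zz))
    q=(proj(c1,f,o1)-[180,200])*3; print(k,q.min(0),q.max(0))
a=cv2.cvtColor(c1["img"],cv2.COLOR_RGB2GRAY)[200+120:200+180,225:258];print(a[6:40:1,::1])
E
```

```text
top
[[102.  177.6]
 [260.3 157. ]
 [188.4 175. ]
 [184.5 142.8]
 [179.8 137.5]
 [182.9 130. ]
 [178.2 124.5]
 [181.4 117.1]
 [176.6 111.5]]
scene
[[563.3 144.2]
 [675.6 104.4]
 [622.8 166.9]
 [610.3 153.9]
 [608.4 126.3]
 [605.4 148.7]
 [603.5 121.1]
 [600.5 143.6]
 [598.5 116. ]]
0.062 [146.2 391.7] [214.  440.3]
0.064 [146.5 395.8] [214.2 444.5]
0.066 [146.9 399.8] [214.4 448.8]
0.068 [147.2 403.9] [214.6 453. ]
[[245 245 244 ... 243 241 241]
 [245 245 244 ... 243 242 241]
 [245 245 244 ... 243 242 241]
 ...
 [ 82 173 151 ... 145 104  95]
 [ 80 148 125 ... 145 100  94]
 [ 70 141 124 ... 148 102  90]]
```

```bash
python3 - <<'E'
from h import *
c1,o1=pickle.load(open("w1.pkl","rb"))
f=lambda i,k:cv2.resize(i[:,:,::-1],None,fx=k,fy=k,interpolation=cv2.INTER_CUBIC)
a=f(c1["img"][325:375,222:260],12) # disc
b=f(c1["img"][296:316,202:232],11); e=f(c1["img"][296:316,246:276],11)
cv2.imwrite("pics/c7.png",np.hstack([a,cv2.copyMakeBorder(np.vstack([b,e]),0,600-440,0,0,0)]))
E
```

```text
(no output)
```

View pics/c7.png

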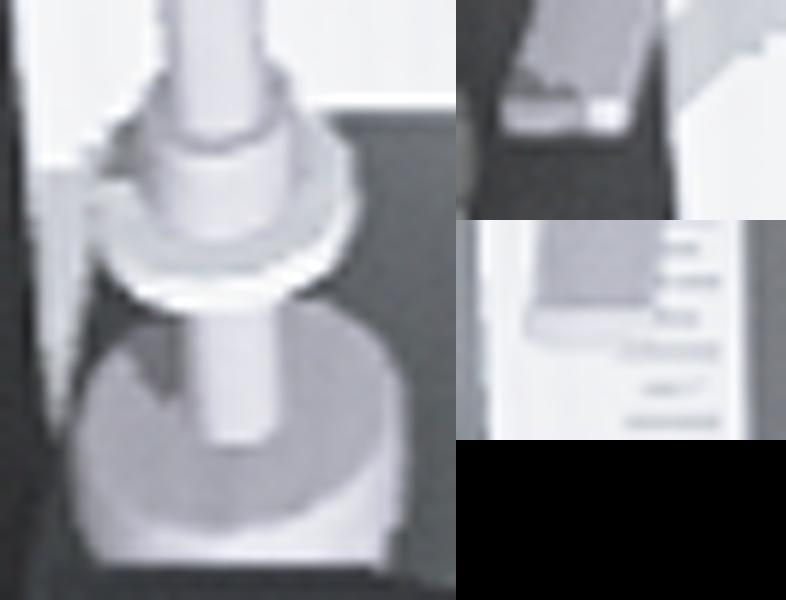

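Disc front-face top edge is at (225,278) and its rear edge at (225,310). The blade tops span y 97–135 (left) and 83–122 (right, after removing the tile offset). The barrel mouth top edge is at (230,530).

```bash
python3 - <<'E'
from h import *
np.set_printoptions(precision=4,suppress=True)
c1,o1=pickle.load(open("w1.pkl","rb"))
D=np.array([[226,278],[228,310],[232,531]])/12+[222,325]-.46
B=np.array([[110,97],[110,135],[132,83],[132,122]])/11+[[202,296],[202,296],[246,296],[246,296]]-.46
d=np.r_[plane(c1,D[:2],.093,o1),plane(c1,D[2:],.094,o1)];b=plane(c1,B,.1,o1)
print(d,b); bb=b[2:].mean(0)-b[:2].mean(0);u=np.array([bb[1],-bb[0],0]);u/=np.linalg.norm(u);print(u)
u=np.array([.991,.133,0]);s=d@u;print("axial disc f,r,mouth",s,"blades",b@u,"mark",(b@u).mean(),"pull",s[:2].mean()-(b@u).mean())
E
```

```text
[[0.6766 0.143  0.093 ]
 [0.6803 0.1435 0.093 ]
 [0.7061 0.1462 0.094 ]] [[0.6174 0.1089 0.1   ]
 [0.6217 0.1091 0.1   ]
 [0.6098 0.1559 0.1   ]
 [0.6141 0.1563 0.1   ]]
[0.9874 0.1583 0.    ]
axial disc f,r,mouth [0.6895 0.6933 0.7191] blades [0.6263 0.6306 0.625  0.6294] mark 0.6278352703513345 pull 0.06354201079365451
```

Required pull is about 63.5 mm, of which 51.8 is done. I'll pull another 1.2 cm, which puts the disc over the dark saddle where it's easy to check.

move_arm --commands "0.1 0.3 0 0 0 0 0;0.1 0.3 0 0 0 0 0;0.1 0.3 0 0 0 0 0;0.1 0.3 0 0 0 0 0;0.1 0 0 0 0 0 0;0.1 0 0 0 0 0 0;0.1 0 0 0 0 0 0;0.1 0 0 0 0 0 0"

```text
t: 6.9
eef_pos: [0.4837, 0.1157, 0.06]
tool_rot: [0.002, -0.066, 0.998, 0.0]
contact_force: [6.0, 2.6, 3.8]
gripper_width: 0.189
```

```bash
python3 - <<'E'
from h import *
from station import bot
o=bot.get_obs();c=bot.read_camera("wrist")
ts=[bot.read_camera("top") for _ in range(8)]; ss=[bot.read_camera("scene") for _ in range(4)];pickle.dump((c,o,ts,ss),open("w6.pkl","wb"))
print(o["t"],o["eef_pos"],o["contact_force"],o["gripper_width"],"pulled",(np.array([.5463,.1244])-o["eef_pos"][:2])@[.991,.133])
t=np.mean([x["img"].astype(float) for x in ts],0);s=np.mean([x["img"].astype(float) for x in ss],0).astype(np.uint8)
a=np.clip((t[172:204,210:250]-60)*1.4,0,255).astype(np.uint8)
a=cv2.resize(a[:,:,::-1],None,fx=10,fy=10,interpolation=cv2.INTER_CUBIC)
b=cv2.resize(s[200:232,225:265,::-1],None,fx=10,fy=10,interpolation=cv2.INTER_CUBIC)
e=cv2.resize(c["img"][200:340,180:380,::-1],None,fx=1.9,fy=1.9)
e=cv2.copyMakeBorder(e,0,0,0,800-e.shape[1],0)
cv2.imwrite("pics/c8.png",np.vstack([np.hstack([a,b]),e])[:600])
E
```

```text
6.9 [0.48370209 0.11569096 0.05995938] [5.97712675 2.55205602 3.80517648] 0.18851030921871648 pulled 0.06319282768905198
```

View pics/c8.png

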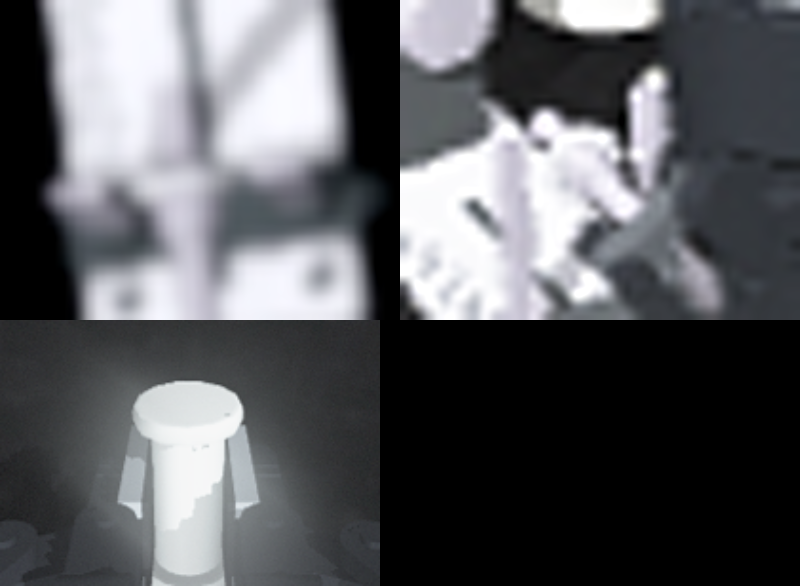

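Disc bar in the top view is at about (182,175), on the blade line running from about (72,190) to (300,165). The wrist crop shows the sleeve still seated between the pads. I'll check this with axial brightness profiles.

```bash
python3 - <<'E'
from h import *
from scipy.ndimage import map_coordinates
np.set_printoptions(precision=0,suppress=True,linewidth=200)
c,o,ts,ss=pickle.load(open("w6.pkl","rb"));c5,o5,ts5,s5=pickle.load(open("w5.pkl","rb"))
g=lambda l:np.mean([cv2.cvtColor(x["img"],cv2.COLOR_RGB2GRAY).astype(float) for x in l],0)
G,G5,G0=g(ts),g(ts5),g([pickle.load(open("c0.pkl","rb"))["top"]])
m=np.array([.616,.1331,0]);u=np.array([.991,.133,0]);w=np.array([-.133,.991,0]);k=np.arange(-.024,.025,.002)
def prof(img,lat,z):
    P=np.array([m+a*u+b*w+[0,0,z] for a in k for b in lat]);q=proj(ts[0],P)
    return map_coordinates(img,[q[:,1],q[:,0]],order=1).reshape(len(k),-1).mean(1)
print("k mm",k*1000)
print("blade+",prof(G,np.linspace(.020,.028,5),.1));print("blade-",prof(G,np.linspace(-.028,-.020,5),.1))
for n,lat in (("disc+",np.linspace(.007,.011,3)),("disc-",np.linspace(-.011,-.007,3)),("axis",[0.])):
    z=.0895 if n!="axis" else .085
    print(n,"now",prof(G,lat,z));print("  now-w5",prof(G-G5,lat,z))
E
```

```text
k mm [-24. -22. -20. -18. -16. -14. -12. -10.  -8.  -6.  -4.  -2.   0.   2.   4.   6.   8.  10.  12.  14.  16.  18.  20.  22.  24.]
blade+ [171. 154. 135. 121. 115. 116. 122. 132. 141. 153. 169. 185. 189. 189. 189. 193. 196. 195. 191. 187. 186. 188. 191. 193. 195.]
blade- [221. 203. 174. 141. 124. 123. 126. 130. 134. 147. 166. 186. 200. 211. 223. 232. 237. 239. 239. 238. 237. 234. 229. 222. 215.]
disc+ now [224. 215. 193. 165. 148. 143. 145. 149. 154. 168. 187. 203. 210. 206. 203. 208. 216. 224. 228. 229. 230. 232. 233. 235. 236.]
  now-w5 [-0. -0.  0.  1.  4. 11. 20. 29. 39. 53. 62. 60. 42. 19.  8.  8.  9.  7.  3.  3.  2.  1.  1.  1.  2.]
disc- now [202. 190. 170. 146. 132. 127. 128. 131. 133. 139. 150. 164. 174. 183. 192. 197. 197. 191. 182. 174. 169. 168. 170. 178. 189.]
  now-w5 [-0. -0. -0. -0.  0.  1.  4.  7.  9. 15. 25. 32. 29. 14.  6.  4.  4.  1. -3. -5. -3. -1.  1.  1.  1.]
axis now [197. 196. 195. 194. 193. 193. 195. 197. 200. 199. 202. 207. 209. 203. 189. 184. 186. 190. 192. 193. 193. 194. 196. 200. 208.]
  now-w5 [  0.   0.  -0.  -0.  -2.  -2.  -1.   3.   6.   6.   8.  13.  14.   6. -11. -17. -17. -16. -14.  -5.   9.  12.  10.   9.  14.]
```

```bash
python3 - <<'E'
from h import *
c1,o1=pickle.load(open("w1.pkl","rb"));c2,o2=pickle.load(open("w2.pkl","rb"))
f=lambda i,k:cv2.resize(i[:,:,::-1],None,fx=k,fy=k,interpolation=cv2.INTER_CUBIC)
p=lambda i,w:cv2.copyMakeBorder(i,0,600-i.shape[0],0,w-i.shape[1],0)
def st(i): return np.clip((i.astype(float)-150)*2.4,0,255).astype(np.uint8)
a=f(st(c1["img"][206:266,215:250]),10) #350x600
b=f(st(c2["img"][228:296,258:292]),8) #272x544
e=np.vstack([f(c2["img"][336:356,238:258],8),f(c2["img"][336:356,292:312],8)]) #160x320
cv2.imwrite("pics/c9.png",np.hstack([p(a,350),p(b,280),p(e,160)]))
E
```

```text
(no output)
```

View pics/c9.png

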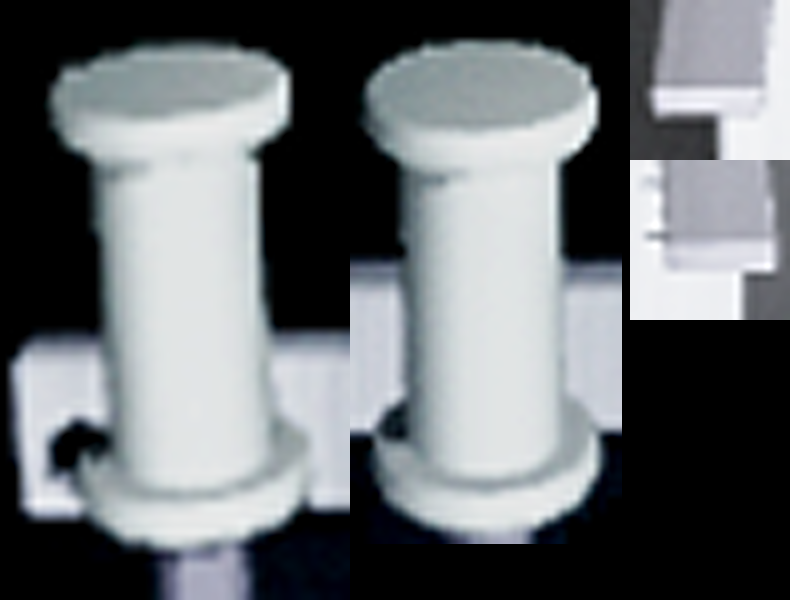

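```bash
python3 - <<'E'
from h import *
np.set_printoptions(precision=4,suppress=True)
c1,o1=pickle.load(open("w1.pkl","rb"));c2,o2=pickle.load(open("w2.pkl","rb"));u=np.array([.991,.133,0])
A=np.array([[175,120],[180,160],[200,502],[203,543]])/10+[215,206]-.45
B=np.array([[130,130],[132,168],[137,492],[138,530]])/8+[258,228]-.44
a,b=plane(c1,A,.0925,o1)@u,plane(c2,B,.0925,o2)@u
print(a,a.mean(),b,b.mean())
L=np.array([[77,88],[77,115],[90,78],[90,110]])/8+[[238,336],[238,336],[292,336],[292,336]]-.44
l=plane(c2,L,.1,o2)@u;print("w2 blades",l,l.mean());print("pull by grip: ",a.mean()+.135-.6278,b.mean()+.135-l.mean())
E
```

```text
[0.5333 0.5374 0.5742 0.5788] 0.5559635156944404 [0.533  0.5371 0.5742 0.5787] 0.5557512122223432
w2 blades [0.6266 0.6303 0.6255 0.6298] 0.6280570228148915
pull by grip:  0.06316351569444034 0.06269418940745175
```

Three independent estimates put the required pull at 63.5, 63.2 and 62.7 mm, and 63.2 mm is drawn. I'll check that it's steady and hand in.

```bash
python3 - <<'E'
from station import bot
import numpy as np
o=bot.get_obs();print(o["t"],o["eef_pos"],o["contact_force"],o["gripper_width"],"pulled",(np.array([.5463,.1244])-o["eef_pos"][:2])@[.991,.133])
print(bot.hand_in())
E
```

```text
7.55 [0.48373775 0.11567335 0.05997441] [5.94150754 2.31924538 4.36167646] 0.19242165217192972 pulled 0.0631598353755834
the job is handed in; nothing more can be done
None
```

I gripped the sleeve with the force set to 20 N, the gripper's minimum. I then pulled the rod 63.2 mm straight out and handed in at t = 7.55 s, still holding it against the spring.

- **Distance:** the pull needed came out at 63.5 mm from the disc itself, and at 63.2 and 62.7 mm from the grip in two wrist views. The blurry top view agrees with that, showing the disc in line with the blades to about 1 mm.
- **Hold:** the last reading showed the hand steady at 63.2 mm, with about 6 N of pull (the stated spring gives about 6.2 N). The wrist views showed no slip in the pads.
- **Disagreed:** the disc-to-mouth distance measured 27.7 mm against the stated 25 mm. I did not explain this; the other checks did not support a matching error in the pull.
- **Not checked:** the scene view was too cluttered to confirm the disc's position. I did not check the loose items in the last pictures, but the arm made no unplanned contact that I saw.

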